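# Release the safety tab and lift the catch of the sample case

### The arm

A 7-joint arm with a two-finger parallel gripper is mounted at the origin on the work surface. World frame = base frame: x ahead of the robot, y to its left, z up, the work surface at z = 0. Lengths are in m, angles in rad, forces in N, time in s.
With the tool pointing down it reaches from about 0.4 to 0.925 m from the base axis. Payload 5.6 kg.
Tool frame: the origin (TCP) lies on the front face of the gripper's body, between the roots of the fingers; the fingertips stand 73 mm ahead of it and the grasp point (between the pads) lies 54 mm ahead of it (arm.pinch_z is the distance from the TCP to the grasp point, in m); z points along the fingers, y is the line along which they close (so a half turn about z gives the same grasp; the last joint's range is limited). The gripper opens to 85 mm and grips with 20 to 120 N. Pads are 22 mm wide; open, the fingers measure 114 mm over their backs; the gripper's body (76 mm by 85 mm) begins 54 mm behind the grasp point. The pads swing forward as they close: fully open they stand 13 mm farther back than shut.
Start: joints at [-1.246, 0.468, -0.012, 1.603, 0.006, 1.071, -0.056], TCP at [0.234, 0.607, 0.304] pointing down, gripper open.
Joint ranges: [-2.53, 2.53], [-0.31, 2.02], [-1.57, 1.55], [0.28, 2.44], [-1.29, 4.43], [0.15, 1.84], [-2.92, 2.92]. Speed limits (rad/s): [2.57, 2.57, 3.14, 3.14, 3.14, 3.14, 3.14].

### API

Orientations are given as a rotation vector (axis times angle).
In Python, from cell import arm gives the robot as it stands.
- The arm moves only by the tool apply_moves, never from a script. Its argument "plan" is a list of rows, each a list of 7 numbers: the shift along the tool's x, y, z in units of 2 cm (1.0 is 2 cm), then the turn, a rotation vector about the tool's x, y, z in units of 0.08 rad (1.0 is 0.08 rad), then the closure, from -1 (fully open) to 1 (shut). A call has exactly 5 rows; each row shifts and turns the commanded pose from where the row before left it, along the tool's axes as they then stand; what a row does not reach is not made up. A row lasts 1/8 s, in which the tool goes at most 62.5 mm and 10.7 degrees, less where a joint would pass 70% of its speed; a pose out of reach is approached as far as the arm can. A call with a number of a shift or a turn outside -1 to 1 is refused whole. A call with a gripper value outside its range is refused whole. The fingers move at their own pace and stop on an object; "force" is the grip in N (left out, the last holds). Time passes only in rows, so rows that do not move let the fingers close, or fill a call up. It gives the time, the measured TCP pose, the force, the opening and the grip force at its end, in the units of the state.
- arm.get_state(): the state, without advancing time (a new reading comes with each control period).
- arm.read_camera(name): name is "scene" or "side" or "wrist"; returns a dict with "pixels" (480x640x3 uint8, blue, green, red), "fovy" (degrees; the focal length in pixels is half the picture's height over the tangent of half this angle, whatever the lens; pixels are square), "cx", "cy" (the principal point, pixels), "R" (3x3) and "t" (3): a world point X has camera coordinates R X + t. Camera axes: x right, y down, z forward; pixel columns grow to the right and rows downward; lengths in m; the calibration is good to about 2 mm. A picture is of the moment at which its call begins. There is no depth.
- arm.close_job(): hands the job in; it is judged then, once.
Trained networks look in the newest picture that a camera, given by its name, has taken for a name from the list of things; names that differ only in an ending like _2 or _b are one class to them, and where a whole thing is asked for, a point or a joint stands for the part that bears it (a point fixed in the world has none). Each returns a list of dicts, best first, with "p" (0 to 1); they miss things now and then, are a little off and sometimes report something else, mostly with a low value. They report only what shows in the picture. A call takes as long as a camera call.
- arm.search_frame(label, camera): "box" ([left, top, width, height] in pixels, round what is visible of it).
- arm.regions_of(label, camera): "region" (480x640 bool, what is visible of it) and "box" ([left, top, width, height] in pixels, round what is visible of it).
The state is a dict: "time_s": time; "qpos": joint angles; "dq": joint speeds; "joint_efforts": joint torques, N m; "tcp_pos": TCP position; "tcp_rot": TCP orientation; "ft_force": force on the tool from outside, world axes, zero at the start; "wrist_torque": the same for the moment, N m; "gripper_width": opening from 0.0 (shut) to 1.0 (fully open); "grasp_force": force on a finger pad.
Only numpy, scipy, OpenCV 4.12 (cv2) and the standard library are available. Lean on these libraries where they do the work, as an engineer would, in place of code of your own. Each camera call takes 0.05 s, during which the arm holds its last target. There are 200 camera calls.

### The job

Unlatch the grey sample case so that its lid springs ajar: first slide the red safety tab gently along its slot, away from the latch, until it meets its stiff sprung end stop (how far that is differs from case to case and must be felt), and press it home there with about 17 N, then take the yellow bar and lift the latch right up, and let go. Do not press the tab into its stop much harder than that, do not pull hard on a latch that is still locked, and leave the parcel, the tape roll and the jar where they are.

Things in the scene. Friction and masses are not known exactly. Their poses are not given: they have to be found in the camera images.
- case: Grey sample case, 260 (x) x 340 (y) x 110 mm high, fixed, place and yaw vary. Origin: centre of its underside; x points to its rear, -x (front) faces the robot. The front 100 mm (x -130 to -30) are a flat deck, top at z = 110 mm, with latch and tab; behind it lies the lid. A carrying handle juts 25 mm from the lower front face.
- latch (a joint): Main latch: steel frame of two arms (7 wide, 10 high, 100 mm long, centres 66 mm apart) lying along x over the deck, hinged at the front. Angle in rad: 0 shut, grows as the bar rises and swings to the case's front (-x), upper stop 1.5. Hinge friction 0.5 N m (8 to 9 N at the bar); stays where left. Until the tab is pressed home the latch is locked.
- latch_bar (a point): Middle of the latch's yellow round grip bar, 11 mm thick, 59 mm free between the arms, along the case's y. Shut, it is at x = -40, y = 0, z = 150 mm in the case frame: 40 mm over the deck, 33 mm over the lid, free in front and behind. It lies 65 mm behind and 27 mm above the hinge line. It can turn in the grip, so the gripper may stay upright while following the arc.
- latch_hinge (a point): Middle of the latch's hinge line, in the case frame at x = -105, y = 0, z = 123 mm; the axes are the case's. The latch turns about the y axis through it.
- tab: Red safety tab: upright lug 24 (x) x 12 (y) mm, 28 mm above the deck, in a dark slot left (+y) of the latch. Origin: middle of the lug at deck height (z = 110 mm), x = -60, y = 80 to 136 mm at the start; axes are the case's. Slides along y only; +y releases. Friction 3 N; stays where left. 35 mm free on each side.
- stop: Stiff sprung end stop, hidden in the deck, met by the bolt that the tab drives. The tab's travel until then is 12 to 40 mm, unknown: tab and bolt sit differently in each case, unseen. The stop resists with 5.5 N plus 5 N per mm and frees the latch when pressed in 1 mm (11 N); it then stays in. Over 18 N on it breaks it. So press the tab with 15 to 19 N, its friction included.
- hook: Steel hook of the latch, reaching down through a dark slot into the deck under the left arm, where the tab's bolt holds it. Origin on the latch's hinge line. More than 30 N on it (about 20 N of pull at the bar beyond the hinge friction) bends it.
- lid (a joint): Lid of the case (160 x 340 x 8 mm), hinged at the rear. Angle in rad: 0 shut. A spring lifts it by itself to about 0.12 rad (front edge 19 mm up) once the latch is up; the latch holds it down.
- parcel: Wrapped parcel with black bands, 180 x 110 x 50 mm, loose on the table to the left (+y) of the case. Origin: centre of its underside. Leave alone.
- tape_roll: Amber tape roll, 64 mm across, 20 mm high, loose on the right part (-y) of the deck. Origin: centre of its underside. Leave alone.
- jar: Amber sample jar, 56 mm across, 85 mm high, loose on the table to the right (-y) of the case. Origin: centre of its underside. Leave alone.

How it is judged:
On the way, in this order (a step that is already met when the one before it is completed fails the run):
1. the safety tab has been slid at least 9 mm while the latch is still down (distance of tab from where it was at the start of the episode above 0.009 m and value of joint latch below 0.15 rad), for 0.1 s.
2. the latch is lifted right up (beyond 1.25 rad) (value of joint latch above 1.25 rad), for 0.2 s.
At the end, for the whole second after the job is handed in: The latch stands up (more than 1.2 rad) and at rest, the tab is still slid away (more than 9 mm from its start), the lid has sprung ajar (more than 0.06 rad) and is at rest (value of joint latch above 1.2 rad and value of joint lid above 0.06 rad and distance of tab from where it was at the start of the episode above 0.009 m and velocity of joint latch between -0.1 and 0.1 rad/s and velocity of joint lid between -0.1 and 0.1 rad/s); the robot touches nothing.
It fails at once if the tab is rammed into its end stop (more than 18 N on the stop, that is 21 N on the tab) (contact force between stop and anything else above 18 N).
It fails at once if the latch is pulled hard while locked (more than 30 N on its hook) (contact force between hook and anything else above 30 N).
It fails at once if the parcel, the tape roll or the jar is moved by more than 20 mm (distance of any of parcel, tape_roll, jar from where it was at the start of the episode above 0.02 m).
It fails at once if the jar is tipped (angle between jar's own z axis and vertical above 0.4 rad).
It also fails if it takes over 70 s, if anything falls off the work surface, if the arm or the gripper's body presses on something with over 40 N, if the wrist force passes 120 N, or if a joint passes its speed limit or range.

## Working session

There is one attempt and no reset: what is moved stays moved. The work goes in short steps, Python scripts to look and compute and a tool call to move; the robot and the scene stay as the last step left them, time stands still between calls to the robot, and variables do not carry over. Pictures are saved under pics/ and viewed, at most 10 in all, crops included, and the job is handed in when it is done.

Besides the shell and the picture viewer there is one more tool, called after "Emit:" in YAML: its name, and indented under it one key for each argument. apply_moves: Moves the arm, as the interface text tells. Shifts and turns lie within -1 to 1; 1 stands for 2 cm of shift or 0.08 rad of turn. Its arguments: {"type":"object","properties":{"plan":{"type":"array","items":{"type":"array","items":{"type":"number"}}},"force":{"type":"number"}},"required":["plan"]}

```bash
mkdir -p pics; ls
cat > h.py <<'E'
import numpy as np, cv2
from cell import arm
from scipy.spatial.transform import Rotation as Ro
def K(c):
    f=240/np.tan(np.radians(c["fovy"])/2); return f
def ray(c,u,v):
    f=K(c); R=np.array(c["R"]); t=np.array(c["t"])
    d=R.T@np.array([(u-c["cx"])/f,(v-c["cy"])/f,1]); return -R.T@t, d
def onz(c,u,v,z):
    o,d=ray(c,u,v); return o+d*(z-o[2])/d[2]
def proj(c,X):
    p=np.array(c["R"])@np.array(X)+np.array(c["t"]); f=K(c)
    return np.array([c["cx"]+f*p[0]/p[2],c["cy"]+f*p[1]/p[2]])
E
python3 - <<'E'
from h import *
s=arm.get_state(); print({k:np.round(v,3).tolist() for k,v in s.items()}, arm.pinch_z)
for n in("scene","side"):
    c=arm.read_camera(n); cv2.imwrite(f"pics/{n}0.png",c["pixels"])
    print(n,c["fovy"],-np.array(c["R"]).T@c["t"])
    for l in("case","tab","latch_bar","latch","parcel","tape_roll","jar","lid"):
        for r in arm.regions_of(l,n)[:2]:
            ys,xs=np.nonzero(r["region"]); print(l,round(r["p"],2),r["box"],xs.mean().round(1),ys.mean().round(1))
E
```

```text
pics
{'time_s': 0.0, 'qpos': [-1.246, 0.468, -0.012, 1.604, 0.006, 1.071, -0.056], 'dq': [-0.001, -0.002, -0.0, -0.001, -0.002, 0.0, -0.001], 'joint_efforts': [-0.001, -53.238, 0.021, -25.13, 0.011, 0.008, 0.0], 'tcp_pos': [0.234, 0.606, 0.303], 'tcp_rot': [-0.575, -3.088, 0.003], 'ft_force': [0.591, 0.916, 0.467], 'wrist_torque': [-0.02, 0.01, -0.043], 'grasp_force': 0.0, 'gripper_width': 0.999} 0.0539
scene 47.7136450294171 [1.14778124 0.13181273 0.87003325]
case 0.82 [153.1, 136.1, 213.3, 164.0] 264.7 221.7
tab 0.55 [327.8, 166.8, 11.0, 13.9] 334.8 173.4
tab 0.41 [191.0, 137.9, 33.2, 32.8] 208.4 155.1
latch_bar 0.73 [246.6, 144.8, 51.6, 46.8] 268.1 165.4
latch 0.78 [245.9, 146.4, 49.3, 47.0] 269.8 164.6
parcel 0.56 [388.1, 198.3, 67.5, 97.2] 420.4 246.2
parcel 0.18 [147.6, 135.3, 221.5, 166.7] 264.3 221.6
jar 0.84 [104.2, 207.4, 40.9, 44.7] 125.1 227.5
lid 0.78 [149.1, 175.4, 215.5, 96.4] 260.7 223.8
lid 0.68 [146.4, 137.6, 223.1, 161.7] 264.2 221.2
side 51.6120629543697 [ 0.38749307 -0.85462964  0.6355773 ]
case 0.62 [222.2, 201.8, 188.1, 162.2] 312.7 279.4
tab 0.45 [256.7, 218.3, 11.7, 12.1] 260.5 220.9
latch_bar 0.76 [247.8, 227.7, 61.0, 38.8] 277.1 247.8
latch 0.71 [243.2, 227.8, 62.6, 36.3] 276.9 248.3
parcel 0.77 [232.2, 201.5, 70.9, 15.1] 262.3 208.8
tape_roll 0.93 [268.0, 272.3, 30.9, 32.4] 284.2 288.9
jar 0.66 [367.3, 330.8, 38.1, 57.3] 384.4 359.0
lid 0.64 [271.1, 204.4, 137.2, 99.9] 336.1 251.9
lid 0.49 [222.4, 201.8, 187.5, 163.4] 312.5 279.3
```

Run:
```python
import cv2
a=cv2.imread("pics/scene0.png")[110:320,90:470]; b=cv2.imread("pics/side0.png")[180:390,200:430]
cv2.imwrite("pics/v1.png",cv2.resize(a,None,fx=2.1,fy=2.1,interpolation=2))
cv2.imwrite("pics/v2.png",cv2.resize(b,None,fx=2.8,fy=2.8,interpolation=2))
```

```text
(no output)
```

View pics/v1.png

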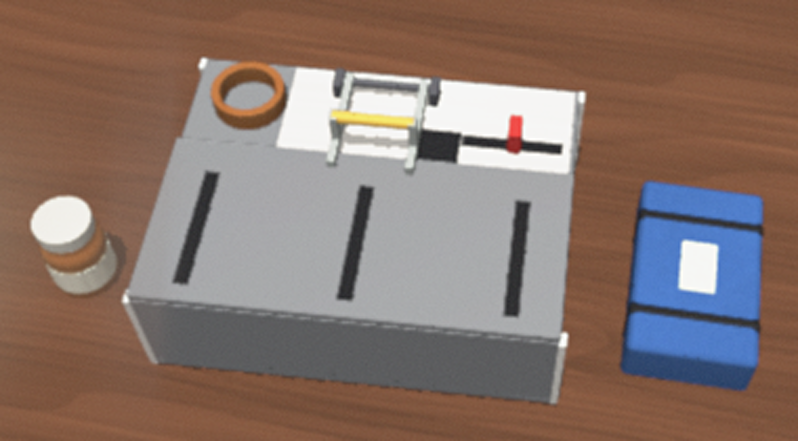

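View pics/v2.png

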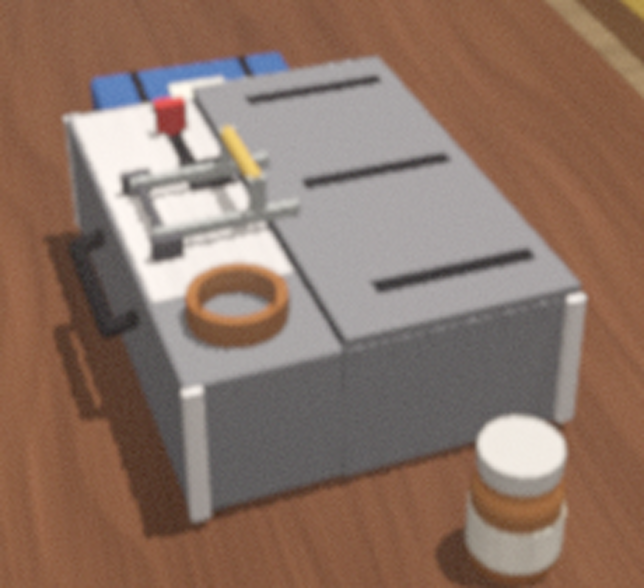

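Scene view: yellow bar at crop (332,115)–(412,122), tab with its top at (516,118) in the slot, and deck corners at (203,62) and (582,95). The side view shows the same layout. I'll fit the case pose to both.

```bash
cat >> h.py <<'E'
def toW(p,X):
    c,s=np.cos(p[2]),np.sin(p[2]); return np.array([p[0]+c*X[0]-s*X[1],p[1]+s*X[0]+c*X[1],X[2]])
E
python3 - <<'E'
from h import *
from scipy.optimize import least_squares
S=arm.read_camera("scene"); D=arm.read_camera("side")
def m(c,o,k,L): return [(c,u/k+o[0],v/k+o[1],X) for u,v,X in L]
T="tab"
ob=m(S,(90,110),2.1,[(203,62,(-.13,-.17,.11)),(582,95,(-.13,.17,.11)),(128,298,(.13,-.17,.117)),(566,340,(.13,.17,.117)),(332,115,(-.04,-.0295,.15)),(412,122,(-.04,.0295,.15)),(516,118,(-.06,T,.138))])
ob+=m(D,(200,180),2.8,[(70,118,(-.13,.17,.11)),(188,390,(-.13,-.17,.11)),(578,295,(.13,-.17,.117)),(378,60,(.13,.17,.117)),(228,130,(-.04,.0295,.15)),(257,177,(-.04,-.0295,.15)),(169,100,(-.06,T,.138))])
def res(p):
    return np.concatenate([proj(c,toW(p,[p[3] if q is T else q for q in X]))-[u,v] for c,u,v,X in ob])
r=least_squares(res,[.6,.1,0,.1],loss="soft_l1"); print(r.x); print(res(r.x).reshape(-1,2).round(1).tolist())
for n,X in dict(bar=(-.04,0,.15),tab=(-.06,r.x[3],.11),hinge=(-.105,0,.123)).items(): print(n,toW(r.x,X).round(4))
for c,u,v,z in((D,384,375,0.02),(S,420,246,.05)): print(onz(c,u,v,z).round(3))
s=arm.get_state(); print(Ro.from_rotvec(s["tcp_rot"]).as_matrix().round(3).tolist())
E
```

```text
[ 0.59360659 -0.05379151  0.08649003  0.11677996]
[[0.6, -1.3], [-1.1, -2.2], [-1.2, -0.1], [-1.1, -0.7], [2.6, 1.7], [-1.7, 1.2], [-0.4, 3.1], [-1.8, -1.3], [-0.6, -2.4], [1.7, -6.7], [-0.9, -3.2], [0.3, 1.1], [-0.5, -0.9], [-0.0, -0.9]]
bar [ 0.5538 -0.0572  0.15  ]
tab [0.5237 0.0574 0.11  ]
hinge [ 0.489  -0.0629  0.123 ]
[ 0.651 -0.325  0.02 ]
[0.596 0.228 0.05 ]
[[-0.933, 0.36, 0.0], [0.36, 0.933, 0.0], [-0.0, 0.0, -1.0]]
```

Emit:
apply_moves:
  plan:
    - [-0.93,-0.19,0,0,0,0.4,0]
    - [-0.93,-0.19,0,0,0,0.4,0]
    - [-0.93,-0.19,0,0,0,0.4,0]
    - [-0.93,-0.19,0,0,0,0.4,0]
    - [-0.93,-0.19,0,0,0,0.4,0]

```text
time_s: 1.62
tcp_pos: [0.3115, 0.5493, 0.3039]
tcp_rot: [0.824, 3.032, 0.0]
ft_force: [0.7, 0.9, -0.1]
gripper_width: 0.497
grasp_force: 0.0
```

Emit:
apply_moves:
  plan:
    - [-0.93,-0.19,0,0,0,0.4,0]
    - [-0.93,-0.19,0,0,0,0.4,0]
    - [-0.93,-0.19,0,0,0,0.4,0]
    - [-0.93,-0.19,0,0,0,0.4,0]
    - [-0.93,-0.19,0,0,0,0.4,0]

```text
time_s: 2.25
tcp_pos: [0.3775, 0.4818, 0.3039]
tcp_rot: [1.062, 2.956, 0.0]
ft_force: [-0.3, -0.3, 0.1]
gripper_width: 0.502
grasp_force: 0.0
```

Emit:
apply_moves:
  plan:
    - [-0.93,-0.19,0,0,0,0.4,0]
    - [-0.93,-0.19,0,0,0,0.4,0]
    - [-0.93,-0.19,0,0,0,0.4,0]
    - [-0.93,-0.19,0,0,0,0.4,0]
    - [-0.93,-0.19,0,0,0,0.4,0]

```text
time_s: 2.88
tcp_pos: [0.4322, 0.4044, 0.3039]
tcp_rot: [1.295, 2.862, 0.0]
ft_force: [0.2, -0.7, -0.0]
gripper_width: 0.505
grasp_force: 0.0
```

Emit:
apply_moves:
  plan:
    - [-0.93,-0.19,0,0,0,0.4,0]
    - [-0.93,-0.19,0,0,0,0.4,0]
    - [-0.93,-0.19,0,0,0,0.4,0]
    - [-0.93,-0.19,0,0,0,0.4,0]
    - [-0.93,-0.19,0,0,0,0.4,0]

```text
time_s: 3.5
tcp_pos: [0.4739, 0.3192, 0.3039]
tcp_rot: [1.52, 2.749, 0.0]
ft_force: [0.2, -0.4, 0.1]
gripper_width: 0.501
grasp_force: 0.0
```

Emit:
apply_moves:
  plan:
    - [-0.93,-0.19,0,0,0,0.4,0]
    - [-0.93,-0.19,0,0,0,0.4,0]
    - [-0.93,-0.19,0,0,0,0.4,0]
    - [-0.93,-0.19,0,0,0,0.4,0]
    - [-0.93,-0.19,0,0,0,0.4,0]

```text
time_s: 4.12
tcp_pos: [0.5015, 0.2285, 0.3039]
tcp_rot: [1.735, 2.619, 0.0]
ft_force: [0.4, -0.2, 0.9]
gripper_width: 0.5
grasp_force: 0.0
```

Emit:
apply_moves:
  plan:
    - [-0.93,-0.19,0,0,0,0.4,0]
    - [-0.93,-0.19,0,0,0,0.4,0]
    - [-0.93,-0.19,0,0,0,0.4,0]
    - [-0.93,-0.19,0,0,0,0.4,0]
    - [-0.93,-0.19,0,0,0,0.4,0]

```text
time_s: 4.75
tcp_pos: [0.5143, 0.1346, 0.3039]
tcp_rot: [1.939, 2.472, 0.0]
ft_force: [-0.3, 0.4, -0.3]
gripper_width: 0.498
grasp_force: 0.0
```

Emit:
apply_moves:
  plan:
    - [-0.93,-0.19,0,0,0,0.4,0]
    - [-0.93,-0.19,0,0,0,0.4,0]
    - [-0.93,-0.1,0,0,0,0.4,1]
    - [-0.5,0,0,0,0,0.4,1]
    - [0,0,0,0,0,0,1]

```text
time_s: 5.38
tcp_pos: [0.5182, 0.0686, 0.3039]
tcp_rot: [2.092, 2.343, 0.0]
ft_force: [-0.9, 0.7, -0.0]
gripper_width: 0.003
grasp_force: 0.0
```

Run:
```python
from h import *
c=arm.read_camera("wrist"); cv2.imwrite("pics/w1.png",c["pixels"])
s=arm.get_state(); print(s["tcp_pos"],s["tcp_rot"]); 
np.savez("w1.npz",**{k:c[k] for k in("fovy","cx","cy","R","t")})
p=[.5936,-.0538,.0865]
for X in((-.06,.1168,.138),(-.04,-.0295,.15),(-.04,.0295,.15),(-.13,.17,.11)): print(X,proj(c,toW(p,X)).round(1))
for l in("tab","latch_bar","latch","tape_roll"):
    for r in arm.regions_of(l,"wrist")[:2]: print(l,round(r["p"],2),r["box"])
```

```text
[0.51810102 0.06946055 0.30389036] [-2.09017403e+00 -2.34517815e+00 -4.39517720e-04]
(-0.06, 0.1168, 0.138) [325.5 258. ]
(-0.04, -0.0295, 0.15) [347.6 461.4]
(-0.04, 0.0295, 0.15) [351.9 390.1]
(-0.13, 0.17, 0.11) [219.3 163. ]
tab 0.63 [302.7, 239.3, 39.3, 33.3]
latch_bar 0.37 [203.8, 148.7, 415.7, 292.6]
latch 0.46 [312.8, 428.5, 16.3, 7.3]
tape_roll 0.64 [294.9, 0.0, 251.1, 96.1]
tape_roll 0.3 [358.6, 171.5, 261.2, 265.2]
```

View pics/w1.png

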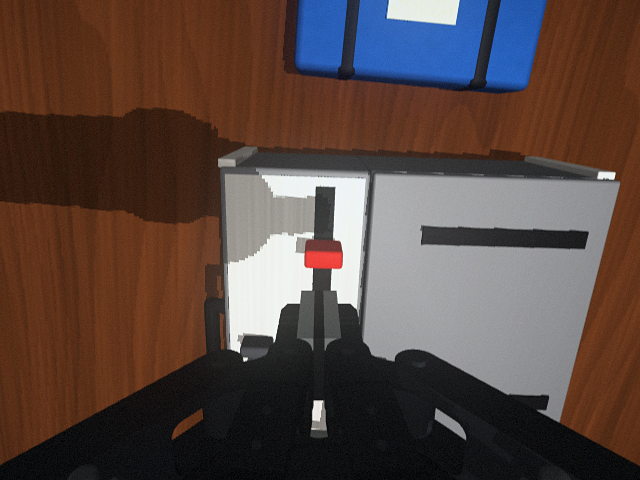

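Wrist view: the tab is at about (323,253), the deck's left edge along row 172, the lid edge at column 370, and the parcel at the top, clear. The slot runs straight up the image.

Run:
```python
from h import *
from scipy.optimize import least_squares
c=arm.read_camera("wrist"); im=c["pixels"].astype(int)
print("cam",-np.array(c["R"]).T@c["t"],"look",np.array(c["R"])[2].round(3), "fingers tip px",proj(c,[.5181,.0695,.304-.073]))
red=(im[...,2]>120)&(im[...,1]<70)&(im[...,0]<70); red[:, :280]=0; red[:,360:]=0; red[:220]=0;red[290:]=0
ys,xs=np.nonzero(red); print(xs.min(),xs.max(),ys.min(),ys.max())
for y in range(236,274,2): print(y,im[y,310].tolist(),im[y,325].tolist())
for pt in((222,172),(370,173),(617,181)): print(pt, onz(c,*pt,.11).round(4),onz(c,*pt,.117).round(4))
p=[.5936,-.0538,.0865]
for dz in(.11,.138):
  for sx in(-1,1):
    for sy in(-1,1): print(dz,sx,sy,proj(c,toW(p,(-.06+.012*sx,.1168+.006*sy,dz))).round(1))
# lid/deck edge line & slot columns
for y in(180,220): print(y,onz(c,*(371,y),.11).round(4))
```

```text
cam [0.50902788 0.14413481 0.37341683] look [ 0.034 -0.29  -0.956] fingers tip px [319.12305356 313.11762292]
305 342 244 271
236 [243, 245, 241] [69, 70, 71]
238 [244, 246, 241] [71, 70, 72]
240 [216, 220, 214] [63, 60, 61]
242 [94, 101, 131] [59, 62, 80]
244 [60, 62, 114] [60, 63, 111]
246 [60, 60, 108] [59, 60, 111]
248 [61, 66, 115] [59, 59, 110]
250 [59, 64, 113] [56, 61, 112]
252 [56, 60, 106] [58, 63, 108]
254 [63, 66, 206] [57, 63, 178]
256 [64, 71, 238] [69, 71, 237]
258 [62, 69, 239] [68, 74, 243]
260 [62, 67, 239] [62, 70, 241]
262 [61, 66, 238] [64, 74, 241]
264 [63, 71, 238] [60, 65, 239]
266 [63, 68, 237] [62, 67, 239]
268 [60, 67, 238] [63, 71, 239]
270 [112, 117, 219] [63, 64, 229]
272 [245, 247, 242] [60, 64, 55]
(222, 172) [0.451  0.1001 0.11  ] [0.4526 0.1012 0.117 ]
(370, 173) [0.5468 0.1107 0.11  ] [0.5458 0.1116 0.117 ]
(617, 181) [0.7085 0.1244 0.11  ] [0.7032 0.1249 0.117 ]
0.11 -1 -1 [307.2 253.9]
0.11 -1 1 [307.6 237.3]
0.11 1 -1 [341.9 254.9]
0.11 1 1 [342.7 238.3]
0.138 -1 -1 [306.1 268.8]
0.138 -1 1 [306.5 250.7]
0.138 1 -1 [344.4 269.9]
0.138 1 1 [345.3 251.8]
180 [0.5482 0.1062 0.11  ]
220 [0.5524 0.0795 0.11  ]
```

Emit:
apply_moves:
  plan:
    - [-0.7,0.05,0,0,0,0.25,1]
    - [-0.7,0.05,0,0,0,0,1]
    - [-0.63,0.05,0.6,0,0,0,1]
    - [0,0,1,0,0,0,1]
    - [0,0,1,0,0,0,1]
  force: 60

```text
time_s: 6.3
tcp_pos: [0.525, 0.028, 0.2507]
tcp_rot: [-2.115, -2.323, 0.001]
ft_force: [0.1, 0.7, 0.4]
gripper_width: -0.001
grasp_force: 0.0
```

Emit:
apply_moves:
  plan:
    - [0,0,1,0,0,0,1]
    - [0,0,0.9,0,0,0,1]
    - [0,0,0.7,0,0,0,1]
    - [0,0,0.4,0,0,0,1]
    - [0,0,0,0,0,0,1]

```text
time_s: 6.92
tcp_pos: [0.525, 0.0291, 0.1915]
tcp_rot: [-2.113, -2.324, 0.001]
ft_force: [0.1, -0.5, -0.3]
gripper_width: 0.0
grasp_force: 0.0
```

Run:
```python
from h import *
s=arm.get_state(); R=Ro.from_rotvec(s["tcp_rot"]).as_matrix(); print(s["tcp_pos"],R.round(3).tolist(),s["ft_force"])
c=arm.read_camera("wrist"); cv2.imwrite("pics/w2.png",c["pixels"])
```

```text
[0.52498968 0.02913733 0.19146818] [[-0.095, 0.996, -0.001], [0.996, 0.095, -0.0], [-0.0, -0.001, -1.0]] [ 0.09007124 -0.4958853  -0.32029897]
```

View pics/w2.png

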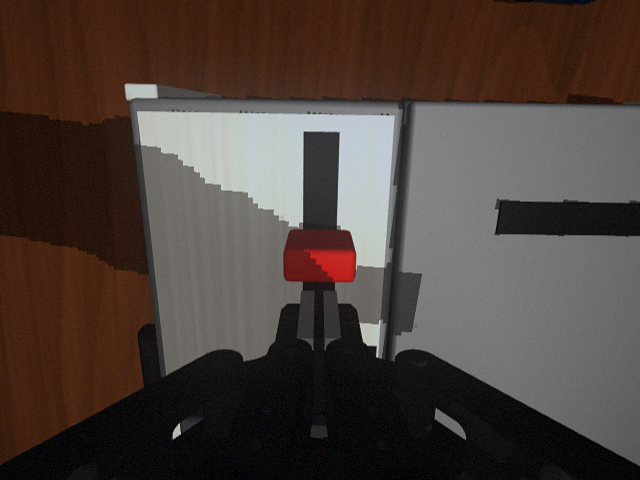

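Emit:
apply_moves:
  plan:
    - [0.2,0,0,0,0,0,1]
    - [0.2,0,0,0,0,0,1]
    - [0.2,0,0,0,0,0,1]
    - [0.1,0,0,0,0,0,1]
    - [0.1,0,0,0,0,0,1]

```text
time_s: 7.6
tcp_pos: [0.524, 0.0448, 0.1922]
tcp_rot: [2.113, 2.323, 0.001]
ft_force: [0.6, -3.7, 2.6]
gripper_width: 0.005
grasp_force: 1.5
```

Emit:
apply_moves:
  plan:
    - [0.05,0,0,0,0,0,1]
    - [0.05,0,0,0,0,0,1]
    - [0.05,0,0,0,0,0,1]
    - [0.05,0,0,0,0,0,1]
    - [0,0,0,0,0,0,1]

```text
time_s: 8.22
tcp_pos: [0.5233, 0.0493, 0.1919]
tcp_rot: [2.113, 2.324, 0.0]
ft_force: [1.9, -2.6, 2.0]
gripper_width: -0.002
grasp_force: 1.3
```

Emit:
apply_moves:
  plan:
    - [0.025,0,0,0,0,0,1]
    - [0.025,0,0,0,0,0,1]
    - [0.025,0,0,0,0,0,1]
    - [0.025,0,0,0,0,0,1]
    - [0,0,0,0,0,0,1]

```text
time_s: 8.85
tcp_pos: [0.5231, 0.0512, 0.1919]
tcp_rot: [2.113, 2.324, 0.0]
ft_force: [1.6, -2.9, 1.2]
gripper_width: -0.001
grasp_force: 1.4
```

Emit:
apply_moves:
  plan:
    - [0.025,0,0,0,0,0,1]
    - [0.025,0,0,0,0,0,1]
    - [0.025,0,0,0,0,0,1]
    - [0.025,0,0,0,0,0,1]
    - [0,0,0,0,0,0,1]

```text
time_s: 9.48
tcp_pos: [0.5228, 0.0532, 0.1919]
tcp_rot: [-2.113, -2.324, 0.0]
ft_force: [2.3, -3.0, 1.4]
gripper_width: -0.002
grasp_force: 1.4
```

Emit:
apply_moves:
  plan:
    - [0.025,0,0,0,0,0,1]
    - [0.025,0,0,0,0,0,1]
    - [0.025,0,0,0,0,0,1]
    - [0.025,0,0,0,0,0,1]
    - [0,0,0,0,0,0,1]

```text
time_s: 10.1
tcp_pos: [0.5225, 0.0552, 0.1919]
tcp_rot: [-2.113, -2.324, 0.0]
ft_force: [1.8, -3.0, 0.0]
gripper_width: 0.0
grasp_force: 1.4
```

Emit:
apply_moves:
  plan:
    - [0.025,0,0,0,0,0,1]
    - [0.025,0,0,0,0,0,1]
    - [0.025,0,0,0,0,0,1]
    - [0.025,0,0,0,0,0,1]
    - [0,0,0,0,0,0,1]

```text
time_s: 10.72
tcp_pos: [0.5224, 0.0572, 0.1919]
tcp_rot: [-2.113, -2.324, 0.0]
ft_force: [0.8, -3.4, 1.1]
gripper_width: -0.0
grasp_force: 1.4
```

Emit:
apply_moves:
  plan:
    - [0.025,0,0,0,0,0,1]
    - [0.025,0,0,0,0,0,1]
    - [0.025,0,0,0,0,0,1]
    - [0.025,0,0,0,0,0,1]
    - [0,0,0,0,0,0,1]

```text
time_s: 11.35
tcp_pos: [0.5224, 0.0576, 0.1919]
tcp_rot: [2.114, 2.322, -0.002]
ft_force: [1.7, -7.6, 0.9]
gripper_width: 0.002
grasp_force: 3.5
```

Emit:
apply_moves:
  plan:
    - [0.025,0,0,0,0,0,1]
    - [0.025,0,0,0,0,0,1]
    - [0.025,0,0,0,0,0,1]
    - [0,0,0,0,0,0,1]
    - [0,0,0,0,0,0,1]

```text
time_s: 11.98
tcp_pos: [0.5223, 0.0581, 0.1919]
tcp_rot: [2.114, 2.321, -0.003]
ft_force: [3.1, -9.8, 0.4]
gripper_width: 0.005
grasp_force: 4.8
```

Emit:
apply_moves:
  plan:
    - [0.025,0,0,0,0,0,1]
    - [0.025,0,0,0,0,0,1]
    - [0.025,0,0,0,0,0,1]
    - [0.025,0,0,0,0,0,1]
    - [0,0,0,0,0,0,1]

```text
time_s: 12.6
tcp_pos: [0.5223, 0.0588, 0.192]
tcp_rot: [2.115, 2.319, -0.004]
ft_force: [2.9, -12.3, 2.2]
gripper_width: -0.001
grasp_force: 6.3
```

Emit:
apply_moves:
  plan:
    - [0.03,0,0,0,0,0,1]
    - [0.03,0,0,0,0,0,1]
    - [0.03,0,0,0,0,0,1]
    - [0.03,0,0,0,0,0,1]
    - [0,0,0,0,0,0,1]

```text
time_s: 13.22
tcp_pos: [0.5222, 0.0597, 0.192]
tcp_rot: [2.115, 2.317, -0.006]
ft_force: [2.7, -15.8, 1.2]
gripper_width: 0.001
grasp_force: 8.0
```

Run:
```python
from h import *
for i in range(4):
    arm.read_camera("side"); s=arm.get_state(); print(np.round(s["ft_force"],1),np.round(s["tcp_pos"],4))
```

```text
[  3.1 -15.9   1. ] [0.5222 0.0597 0.192 ]
[  2.1 -17.    2.3] [0.5222 0.0597 0.192 ]
[  1.7 -15.7   1.5] [0.5221 0.0597 0.192 ]
[  3.5 -15.4   1.3] [0.5221 0.0598 0.192 ]
```

Emit:
apply_moves:
  plan:
    - [0.02,0,0,0,0,0,1]
    - [0.01,0,0,0,0,0,1]
    - [0,0,0,0,0,0,1]
    - [0,0,0,0,0,0,1]
    - [0,0,0,0,0,0,1]

```text
time_s: 14.05
tcp_pos: [0.5221, 0.0599, 0.192]
tcp_rot: [2.115, 2.316, -0.006]
ft_force: [2.4, -16.9, 1.9]
gripper_width: 0.0
grasp_force: 8.5
```

Run:
```python
from h import *
for i in range(4):
    arm.read_camera("side"); s=arm.get_state(); print(np.round(s["ft_force"],1),np.round(s["tcp_pos"],4))
```

```text
[  3.  -16.7   1.9] [0.5221 0.0599 0.192 ]
[  2.1 -16.8   2.3] [0.5221 0.0599 0.192 ]
[  2.7 -16.7   2.4] [0.5221 0.0599 0.192 ]
[  1.5 -16.9   2.1] [0.5221 0.0599 0.192 ]
```

Emit:
apply_moves:
  plan:
    - [-0.6,0,0,0,0,0,1]
    - [-0.6,0,0,0,0,0,1]
    - [0,0,-1,0,0,0,1]
    - [0,0,-1,0,0,0,1]
    - [0,0,-1,0,0,0,1]

```text
time_s: 14.88
tcp_pos: [0.5235, 0.0423, 0.2523]
tcp_rot: [-2.111, -2.324, 0.0]
ft_force: [0.3, -0.2, 0.8]
gripper_width: -0.001
grasp_force: 0.0
```

Emit:
apply_moves:
  plan:
    - [-1,0.1,-1,0,0,0,0]
    - [-1,0.1,-0.7,0,0,0,-0.5]
    - [-1,0.1,0,0,0,0,-0.5]
    - [-1,0.1,0,0,0,0,-0.5]
    - [-1,0.1,0,0,0,0,-0.5]

```text
time_s: 15.5
tcp_pos: [0.5433, -0.0579, 0.2857]
tcp_rot: [-2.113, -2.324, 0.0]
ft_force: [0.2, 0.9, -0.9]
gripper_width: 0.744
grasp_force: 0.0
```

Emit:
apply_moves:
  plan:
    - [-1,0.1,0,0,0,0,-0.5]
    - [-1,0.1,0,0,0,0,-0.5]
    - [-0.7,0,0,0,0,0,-0.5]
    - [0,0,0,0,0,0,-0.5]
    - [0,0,0,0,0,0,-0.5]

```text
time_s: 16.12
tcp_pos: [0.5524, -0.1096, 0.2857]
tcp_rot: [-2.112, -2.325, -0.0]
ft_force: [0.1, 1.0, 0.4]
gripper_width: 0.749
grasp_force: 0.0
```

Run:
```python
from h import *
c=arm.read_camera("wrist"); cv2.imwrite("pics/w3.png",c["pixels"])
im=c["pixels"].astype(int); hsv=cv2.cvtColor(c["pixels"],cv2.COLOR_BGR2HSV)
m=cv2.inRange(hsv,(20,130,90),(35,255,255)); n,l,st,ce=cv2.connectedComponentsWithStats(m)
for i in range(1,n):
    if st[i,4]>150:
        pts=np.argwhere(l==i)[:,::-1].astype(np.float32); r=cv2.minAreaRect(pts); print(st[i],r, onz(c,*r[0],.15).round(4))
for l in("latch_bar","latch"):
    for r in arm.regions_of(l,"wrist")[:2]: print(l,round(r["p"],2),r["box"])
p=[.5936,-.0538,.095]
for X in((-.04,-.0295,.15),(-.04,.0295,.15)): print(X,proj(c,toW(p,X)).round(1))
s=arm.get_state();print(s["tcp_pos"],s["tcp_rot"],s["time_s"])
```

```text
[ 316   94   24  139 2813] ((326.5174255371094, 162.92474365234375), (21.868749618530273, 138.36070251464844), 1.7357046604156494) [ 0.5514 -0.0591  0.15  ]
latch_bar 0.77 [198.9, 86.9, 180.3, 146.1]
latch 0.59 [197.9, 86.6, 184.2, 150.8]
latch 0.33 [334.7, 0.0, 303.9, 401.2]
(-0.04, -0.0295, 0.15) [331.  217.3]
(-0.04, 0.0295, 0.15) [332.3  98.6]
[ 0.55248213 -0.10935655  0.28586201] [-2.11167551e+00 -2.32546424e+00 -4.99913283e-04] 16.275
```

View pics/w3.png

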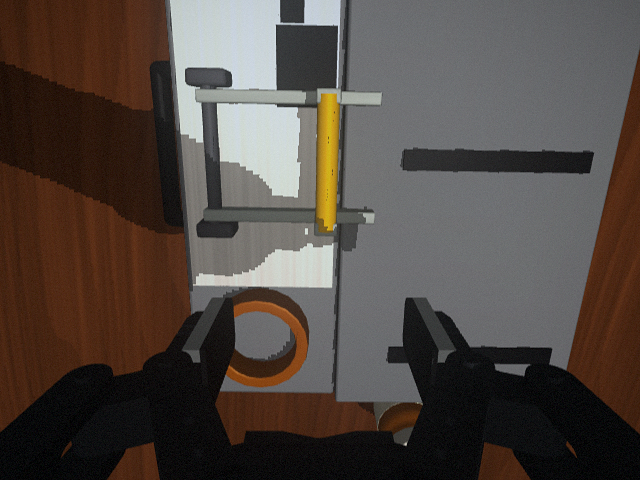

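Emit:
apply_moves:
  plan:
    - [0.9,0.07,0,0,0,0,-0.5]
    - [0.9,0.06,0,0,0,0,-0.5]
    - [0.81,0.06,0.3,0,0,0,-0.5]
    - [0,0,0.9,0,0,0,-0.5]
    - [0,0,0.9,0,0,0,-0.5]

```text
time_s: 16.9
tcp_pos: [0.5509, -0.0581, 0.2423]
tcp_rot: [-2.113, -2.324, 0.001]
ft_force: [0.3, -1.1, 0.4]
gripper_width: 0.751
grasp_force: 0.0
```

Emit:
apply_moves:
  plan:
    - [0,0,0.9,0,0,0,-0.5]
    - [0,0,0.7,0,0,0,-0.5]
    - [0,0,0.4,0,0,0,-0.5]
    - [0,0,0,0,0,0,-0.1]
    - [0,0,0,0,0,0,0.3]

```text
time_s: 17.52
tcp_pos: [0.5517, -0.0581, 0.2044]
tcp_rot: [2.113, 2.324, 0.001]
ft_force: [1.2, -0.2, -0.4]
gripper_width: 0.355
grasp_force: 0.0
```

Run:
```python
from h import *
c=arm.read_camera("side"); s=arm.get_state(); print(s["tcp_pos"],s["ft_force"],s["gripper_width"])
cv2.imwrite("pics/s3.png",cv2.resize(c["pixels"][160:340,190:430],None,fx=3,fy=3,interpolation=2))
```

```text
[ 0.55171836 -0.05804017  0.2044937 ] [-0.52423295  0.35272611  0.16420715] 0.34881749862050343
```

View pics/s3.png

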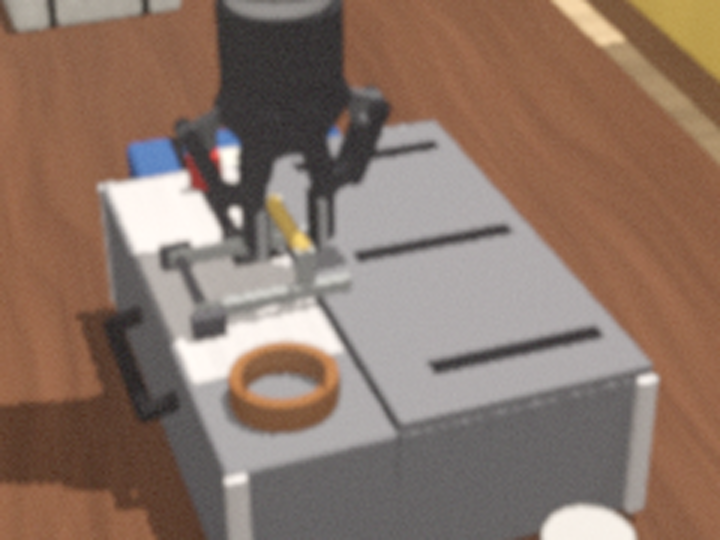

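The bar, at crop (290,222), lies between the two fingers at (263,225) and (320,215). I'll close on it and start the lift gently.

Emit:
apply_moves:
  plan:
    - [0,0,0,0,0,0,1]
    - [0,0,0,0,0,0,1]
    - [0,0,0,0,0,0,1]
    - [0,0,0,0,0,0,1]
    - [0,0,0,0,0,0,1]
  force: 60

```text
time_s: 18.2
tcp_pos: [0.5516, -0.058, 0.2045]
tcp_rot: [2.114, 2.324, 0.001]
ft_force: [-0.8, 0.4, 6.1]
gripper_width: 0.104
grasp_force: 58.6
```

Emit:
apply_moves:
  plan:
    - [0,-0.03,-0.08,0,0,0,1]
    - [0,-0.03,-0.08,0,0,0,1]
    - [0,-0.03,-0.08,0,0,0,1]
    - [0,-0.03,-0.08,0,0,0,1]
    - [0,0,0,0,0,0,1]

```text
time_s: 18.82
tcp_pos: [0.5491, -0.0581, 0.2099]
tcp_rot: [2.113, 2.324, 0.001]
ft_force: [5.4, -0.3, -8.9]
gripper_width: 0.105
grasp_force: 58.4
```

Emit:
apply_moves:
  plan:
    - [0,-0.161,-0.269,0,0,0,1]
    - [0,-0.185,-0.254,0,0,0,1]
    - [0,-0.206,-0.237,0,0,0,1]
    - [0,-0.227,-0.217,0,0,0,1]
    - [0,-0.245,-0.196,0,0,0,1]

```text
time_s: 19.45
tcp_pos: [0.5305, -0.0596, 0.2346]
tcp_rot: [2.11, 2.322, 0.006]
ft_force: [9.2, 2.1, -6.9]
gripper_width: 0.103
grasp_force: 58.3
```

Emit:
apply_moves:
  plan:
    - [0,-0.262,-0.174,0,0,0,1]
    - [0,-0.276,-0.15,0,0,0,1]
    - [0,-0.288,-0.124,0,0,0,1]
    - [0,-0.298,-0.098,0,0,0,1]
    - [0,-0.306,-0.071,0,0,0,1]

```text
time_s: 20.08
tcp_pos: [0.5051, -0.0617, 0.2492]
tcp_rot: [2.106, 2.318, 0.016]
ft_force: [13.6, 4.1, 0.8]
gripper_width: 0.099
grasp_force: 58.4
```

Emit:
apply_moves:
  plan:
    - [0,-0.311,-0.043,0,0,0,1]
    - [0,-0.314,-0.016,0,0,0,1]
    - [0,-0.314,0.012,0,0,0,1]
    - [0,-0.311,0.04,0,0,0,1]
    - [0,-0.306,0.068,0,0,0,1]

```text
time_s: 20.7
tcp_pos: [0.477, -0.0643, 0.2516]
tcp_rot: [2.103, 2.315, 0.026]
ft_force: [9.3, 7.6, 30.6]
gripper_width: 0.097
grasp_force: 62.9
```

Emit:
apply_moves:
  plan:
    - [0,0,0,0,0,0,1]
    - [0,0,0,0,0,0,1]
    - [0,0,0,0,0,0,1]
    - [0,0,0,0,0,0,1]
    - [0,0,0,0,0,0,1]

```text
time_s: 21.32
tcp_pos: [0.4764, -0.0643, 0.2515]
tcp_rot: [2.104, 2.316, 0.024]
ft_force: [6.2, 7.2, 29.9]
gripper_width: 0.101
grasp_force: 62.7
```

Emit:
apply_moves:
  plan:
    - [0,0,-0.1,0,0,0,1]
    - [0,0,-0.1,0,0,0,1]
    - [0,0,0,0,0,0,1]
    - [0,0,0,0,0,0,1]
    - [0,0,0,0,0,0,1]

```text
time_s: 21.95
tcp_pos: [0.4734, -0.0647, 0.2517]
tcp_rot: [2.107, 2.32, 0.013]
ft_force: [10.0, 3.5, 4.1]
gripper_width: 0.104
grasp_force: 59.5
```

Run:
```python
from h import *
c=arm.read_camera("side"); s=arm.get_state(); print(s["tcp_pos"],s["ft_force"],s["wrist_torque"])
cv2.imwrite("pics/s4.png",cv2.resize(c["pixels"][160:340,190:430],None,fx=3,fy=3,interpolation=2))
```

```text
[ 0.47337451 -0.06463661  0.25169361] [10.03079201  5.09308143  3.65682948] [ 0.94320178 -2.32002328 -0.1091158 ]
```

View pics/s4.png

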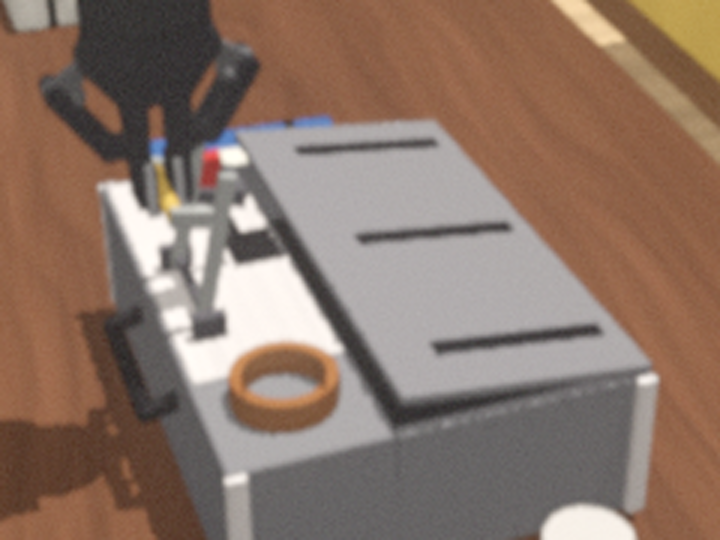

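Emit:
apply_moves:
  plan:
    - [0,-0.1,0.01,0,0,0,1]
    - [0,-0.1,0.02,0,0,0,1]
    - [0,0,0,0,0,0,1]
    - [0,0,0,0,0,0,1]
    - [0,0,0,0,0,0,1]

```text
time_s: 22.62
tcp_pos: [0.469, -0.0649, 0.2511]
tcp_rot: [2.108, 2.321, 0.013]
ft_force: [8.0, 6.5, 6.2]
gripper_width: 0.1
grasp_force: 59.2
```

Emit:
apply_moves:
  plan:
    - [0,0.1,0,0,0,0,0.5]
    - [0,0.1,0,0,0,0,0]
    - [0,0,0,0,0,0,-0.2]
    - [0,0,0,0,0,0,-0.2]
    - [0,0,0,0,0,0,-0.2]

```text
time_s: 23.25
tcp_pos: [0.4688, -0.0659, 0.2481]
tcp_rot: [-2.113, -2.324, 0.001]
ft_force: [0.3, -0.4, -0.4]
gripper_width: 0.603
grasp_force: 0.0
```

Emit:
apply_moves:
  plan:
    - [0,0,-0.3,0,0,0,-0.2]
    - [0,0,-0.6,0,0,0,-0.2]
    - [0,0,-0.8,0,0,0,-0.2]
    - [0,0,-1,0,0,0,-0.2]
    - [0,0,-1,0,0,0,-0.2]

```text
time_s: 23.88
tcp_pos: [0.4692, -0.0659, 0.3241]
tcp_rot: [2.113, 2.324, 0.002]
ft_force: [1.2, 0.3, 0.8]
gripper_width: 0.604
grasp_force: 0.0
```

Emit:
apply_moves:
  plan:
    - [0,0,-1,0,0,0,-0.2]
    - [0,0,-1,0,0,0,-0.2]
    - [0,0,-1,0,0,0,-0.2]
    - [0,0,0,0,0,0,-0.2]
    - [0,0,0,0,0,0,-0.2]

```text
time_s: 24.5
tcp_pos: [0.4687, -0.0658, 0.3821]
tcp_rot: [-2.113, -2.324, -0.0]
ft_force: [0.3, -0.1, -1.2]
gripper_width: 0.595
grasp_force: 0.0
```

Run:
```python
from h import *
c=arm.read_camera("side"); s=arm.get_state(); print(s["tcp_pos"],s["ft_force"],s["time_s"])
cv2.imwrite("pics/s5.png",cv2.resize(c["pixels"][140:400,190:430],None,fx=2.3,fy=2.3,interpolation=2))
```

```text
[ 0.46863504 -0.06573573  0.38175651] [-0.04450971 -0.00247834  0.12629186] 24.55
```

View pics/s5.png

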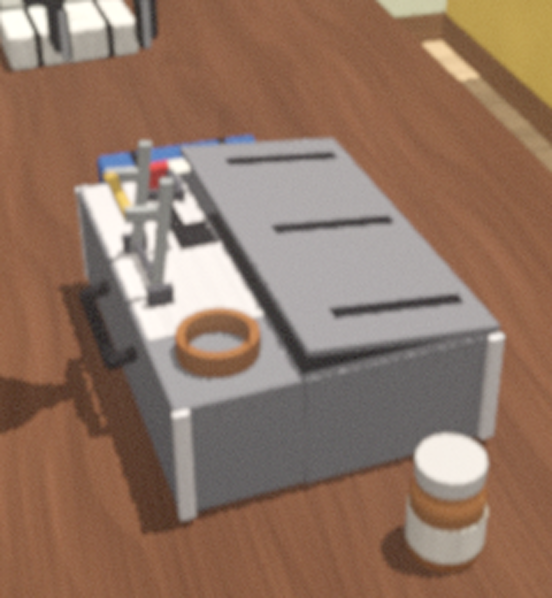

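The latch stands upright (arms from (158,290) to (165,180)), the lid is ajar, the tab is slid away, and the gripper is clear. The tape roll, jar and parcel haven't been disturbed.

```bash
python3 -c "
from cell import arm
print(arm.close_job())"
```

```text
the job is handed in; nothing more can be done
None
```

The job is handed in, though the call returned no verdict: the tab was pressed home with about 17 N, the latch is up at roughly 1.4 rad, the lid is ajar, the gripper is clear, and the parcel, tape roll and jar were left alone.

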